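# Fit the kitchen scale's battery and close its catch-locked cover

## Robot

A 6-joint arm with a two-finger parallel gripper is mounted at the origin on the work surface. World frame = base frame: x ahead of the robot, y to its left, z up, the work surface at z = 0. Lengths are in mm, angles in degrees, forces in N, time in s.
With the tool pointing down it reaches from about 350 to 850 mm from the base axis. Payload 8.1 kg.
Tool frame: the origin (TCP) lies midway between the tips of the shut fingers; the grasp point (between the pads) lies 19 mm behind it; z points along the fingers, y is the line along which they close (so a half turn about z gives the same grasp; the last joint's range is limited). The gripper opens to 85 mm and grips with 20 to 120 N. Pads are 22 mm wide; open, the fingers measure 114 mm over their backs; the gripper's body (76 mm by 85 mm) begins 54 mm behind the grasp point. The pads swing forward as they close: fully open they stand 13 mm farther back than shut.
Start: joints at [-78.575, 7.471, 85.268, -0, 87.261, -4.893], TCP at [168.6, -575.829, 231.292] pointing down, gripper open.
Joint ranges: [-169.43, 169.43], [-51.17, 129.36], [1.28, 143.12], [-76.62, 256.62], [0, 156.53], [-152.29, 152.29]. Speed limits (degrees/s): [136.94, 136.94, 159.86, 180, 180, 180].

## Interface

Orientations are given as [roll, pitch, yaw] about the fixed x, y, z axes, in that order (R = Rz(yaw) Ry(pitch) Rx(roll)).
In Python, from bench import r gives the robot as it stands.
- The arm moves only by the tool apply_moves, never from a script. Its argument "steps" is a list of rows, each a list of 7 numbers: the opening, from -1 (shut) to 1 (fully open), then the shift along the tool's x, y, z in mm, then the turn, a rotation vector about the tool's x, y, z in units of 5 degrees (1.0 is 5 degrees). A call has exactly 8 rows; each row shifts and turns the commanded pose from where the row before left it, along the tool's axes as they then stand; what a row does not reach is not made up. A row lasts 1/10 s, in which the tool goes at most 50 mm and 8.59 degrees, less where a joint would pass 70% of its speed; a pose out of reach is approached as far as the arm can. A call is refused whole if a number of a shift passes 50 or a number of a turn 1, either way. A call with a gripper value outside its range is refused whole. The fingers move at their own pace and stop on an object; "squeeze" is the grip in N (left out, the last holds). Time passes only in rows, so rows that do not move let the fingers close, or fill a call up. It gives the time, the measured TCP pose, the force, the opening and the grip force at its end, in the units of the state.
- r.sense(): the state, without advancing time (a new reading comes with each control period).
- r.snapshot(name): name is "side" or "top" or "wrist"; returns a dict with "color" (420x560x3 uint8, blue, green, red), "depth" (420x560 float32, mm along the optical axis (not along the pixel's ray), 0 where there is no reading), "mtx" (3x3 intrinsics, pixels), "T" (4x4, takes a point from camera to world coordinates); the wrist camera has in their place "hand_eye" (4x4, takes a point from camera to tool coordinates, whose origin is the TCP and whose axes are the flange's). Camera axes: x right, y down, z forward; pixel columns grow to the right and rows downward; lengths in mm; the calibration is good to about 2 mm. A picture is of the moment at which its call begins: read the wrist's pose just before it.
- r.hand_in(): hands the job in; it is judged then, once.
The state is a dict: "time": time; "joint_pos": joint angles; "qd": joint speeds; "joint_efforts": joint torques, N m; "tool_pos": TCP position; "tcp_rot": TCP orientation; "ft_force": force on the tool from outside, world axes, zero at the start; "wrist_torque": the same for the moment, N m; "finger_gap": finger opening in mm; "grip_force": force on a finger pad.
Only numpy, scipy, OpenCV 4.12 (cv2) and the standard library are available. Lean on these libraries where they do the work, as an engineer would, in place of code of your own. Each camera call takes 0.05 s, during which the arm holds its last target. There are 200 camera calls.

## Task

The kitchen scale lies face down with its battery compartment open. Lay the block battery from the chopping board flat in the compartment, terminals towards the brass contacts, then slide the cover fully home over it so that its green tongue clicks up again; the catch only lets the cover pass while you hold the tongue pressed down. Do not force the scale (35 N on it is too much), and leave the lemon, the onion and the pepper mill alone.

Things in the scene. Friction and masses are not known exactly. Their poses are not given: they have to be found in the camera images.
- scale: White kitchen scale lying face down, fixed: 200 (its x) x 150 (y) x 32 mm high, rubber feet 3 mm higher at its corners. Origin at the centre of its underside, on the worktop; z up. The cover slides on its top along its x, between two grey rails 4 mm wide and 4.5 mm high at y = +-45.5 mm, and closes towards its -x. Scale yaw within 0.35 rad of the world's axes.
- compartment (a point): Centre of the battery compartment's black floor, 41 mm to the scale's -x of its origin, 13 mm above the worktop; axes as the scale's. It is 19 mm deep, 56 mm along x, 34 mm along y; in the middle 34 mm of its length, finger bays of equal depth widen it to 80 mm along y, so fingers fit beside the battery. Two brass contacts on its -x end wall.
- cover (a joint): Grey cover, plate 66 (x) x 84 (y) x 4 mm, top 36.5 mm above the worktop. 0 = home (plate centred over compartment), positive = open to the scale's +x, up to 0.098 m; clears the compartment above 0.061. Friction 2.5 N. With the tongue up a hidden catch stops it at 0.0195. From there to 0.003 the catch itself keeps the tongue down; below 0.003 the tongue, if let go, springs up and locks.
- tongue (a joint): How far the green tongue on the cover is pressed down: 0 = up, 0.0045 m = bottomed (hard stop). It needs about 2 N to start and 2 N per mm more; the catch is clear from 3.4 mm down (8.8 N), bottomed at 11 N.
- pad (a point): Centre of the flat top of the green tongue, which rides on the cover: pad 26 (scale x) x 34 (y) mm, standing 5 mm above the cover's top when up. Its centre is 6 mm to the +x of the cover plate's centre. Axes as the scale's.
- lip (a point): Middle of the top edge of the pad-side face of the grey lip on the cover, 15 mm to the scale's -x of the pad's centre; lip 5 mm thick, 50 mm long (y), its top 4 mm above the pad's top when up. A closed fingertip resting on the pad can push the cover home by this face.
- battery: Loose block battery lying flat, 48 (its x) x 26 (y) x 17 mm high, about 46 g, red with a black end; origin at the centre of its underside, x along its length, terminals at its -x end. It lies on the chopping board.
- terminals (a point): Middle of the battery's terminal end face (its black end with two small brass studs), 24 mm to the battery's -x of its centre and 8.5 mm above its underside.
- board: Fixed wooden chopping board 260 (x) x 170 (y) x 18 mm high with a handle to its +x; origin at the centre of its underside.
- lemon: Bystander: yellow lemon on the board, 60 mm across, 84 mm long along its y; origin at its underside.
- onion: Bystander: red onion on the board, 68 mm across, 74 mm high; origin at its underside.
- mill: Bystander: dark wooden pepper mill on the worktop, 54 mm across, 150 mm high; origin at its underside.

How it is judged (in metres and radians):
On the way, in this order (a step that is already met when the one before it is completed fails the run):
1. the battery lies flat on the compartment's floor, terminals to the contacts, let go, with the cover still open (z of battery in the frame of compartment below 0.003 m and horizontal distance between battery and compartment below 0.009 m and x of terminals in the frame of compartment below -0.015 m and angle between battery's own z axis and vertical below 0.12 rad and contact force between battery and the fingers below 0.1 N and value of joint cover above 0.04 m), for 0.2 s.
2. the cover is fully home and its tongue has sprung up (value of joint cover below 0.004 m and value of joint tongue below 0.0012 m), for 0.2 s.
At the end, for the whole second after the job is handed in: The cover is within 4 mm of fully home, its tongue is up (within 1.2 mm), and beneath it the battery rests flat on the compartment's floor (within 3 mm, 0.12 rad), terminals towards the contacts (all of step 2 and z of battery in the frame of compartment below 0.003 m and horizontal distance between battery and compartment below 0.009 m and x of terminals in the frame of compartment below -0.015 m and angle between battery's own z axis and vertical below 0.12 rad and linear speed of battery below 0.02 m/s); the robot touches nothing.
It fails at once if the fingers push on the scale, its cover or its tongue with more than 35 N (contact force between scale and the fingers above 35 N).
It fails at once if the lemon is moved by more than 30 mm (distance of lemon from where it was at the start of the episode above 0.03 m).
It fails at once if the onion is moved by more than 30 mm (distance of onion from where it was at the start of the episode above 0.03 m).
It fails at once if the pepper mill is moved by more than 30 mm (distance of mill from where it was at the start of the episode above 0.03 m).
It also fails if it takes over 48 s, if anything falls off the work surface, if the arm or the gripper's body presses on something with over 40 N, if the wrist force passes 120 N, or if a joint passes its speed limit or range.

## Working session

There is one attempt and no reset: what is moved stays moved. The work goes in short steps, Python scripts to look and compute and a tool call to move; the robot and the scene stay as the last step left them, time stands still between calls to the robot, and variables do not carry over. Pictures are saved under pics/ and viewed, at most 10 in all, crops included, and the job is handed in when it is done.

Besides the shell and the picture viewer there is one more tool, called after ">>>" by a JSON object that holds its "name" and its "arguments". apply_moves: Moves the arm, as the interface text tells. Its arguments: {"type":"object","properties":{"steps":{"type":"array"},"squeeze":{"type":"number"}},"required":["steps"]}

```bash
mkdir -p pics
cat > h.py <<'E'
import numpy as np,cv2
from scipy.spatial.transform import Rotation as R
from bench import r
def cloud(s,T=None):
    T=s["T"] if T is None else T
    d=s["depth"];K=s["mtx"];v,u=np.mgrid[:420,:560]
    P=np.stack([(u-K[0,2])/K[0,0]*d,(v-K[1,2])/K[1,1]*d,d,np.ones_like(d)],-1)
    return (P@np.array(T).T)[...,:3]
def tool():
    s=r.sense();M=np.eye(4);M[:3,:3]=R.from_euler('xyz',s["tcp_rot"],degrees=True).as_matrix();M[:3,3]=s["tool_pos"];return M
E
python3 - <<'E'
from h import *
s=r.sense();print(s)
t=r.snapshot("top");np.savez("top.npz",**t)
t2=r.snapshot("side");np.savez("side.npz",**t2)
cv2.imwrite("pics/top.png",t["color"]);cv2.imwrite("pics/side.png",t2["color"])
print(t["T"],t["mtx"])
E
```

```text
{'time': 0.0, 'joint_pos': array([-7.85750686e+01,  7.51640854e+00,  8.53290533e+01, -1.74241441e-04,
        8.72640275e+01, -4.89358088e+00]), 'qd': array([-0.0497593 ,  0.05256095,  0.00523112,  0.09710165,  0.07705245,
        0.00518313]), 'joint_efforts': array([-7.96699132e-04, -5.69392741e+01, -5.00554347e+01, -2.15487165e-05,
        1.50272227e-02, -1.35188671e-05]), 'tool_pos': array([ 168.48891903, -575.26859778,  230.23307167]), 'tcp_rot': array([-1.79890895e+02, -9.16661660e-03,  1.63185121e+01]), 'ft_force': array([-0.23145804, -0.08279507,  0.04624515]), 'wrist_torque': array([-0.01504654,  0.05550106, -0.00563997]), 'grip_force': 0.0, 'finger_gap': 85.61075335121362}
[[ 2.76300841e-02 -9.94790730e-01  9.81222822e-02  5.08476970e+02]
 [-9.99404876e-01 -2.54628871e-02  2.32709294e-02  1.90259383e+01]
 [-2.06512283e-02 -9.87068649e-02 -9.94902247e-01  7.73596358e+02]
 [ 0.00000000e+00  0.00000000e+00  0.00000000e+00  1.00000000e+00]] [[393.83939098   0.         277.54507885]
 [  0.         393.83939098 208.08908683]
 [  0.           0.           1.        ]]
```

View pics/top.png

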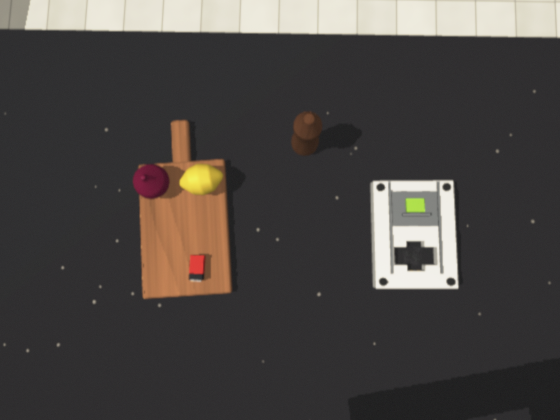

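View pics/side.png

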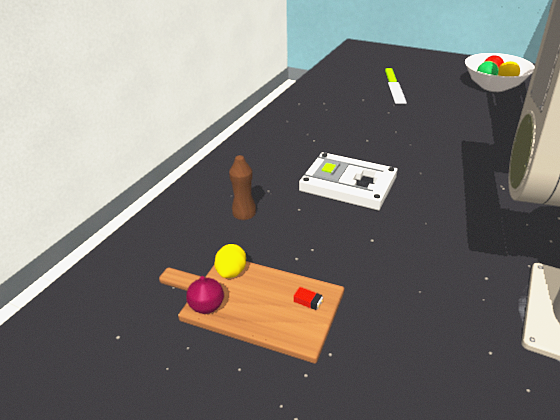

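The top view (up = world +x, left = +y) shows the battery at px (197,268) with its black end towards world -x. The scale is at about (414,235), cover open towards +x, and the compartment is at (414,256).

```bash
cat >> h.py <<'E'
def ray(px,z,K,T):
    px=np.atleast_2d(px).astype(float);d=np.c_[(px[:,0]-K[0,2])/K[0,0],(px[:,1]-K[1,2])/K[1,1],np.ones(len(px))]@T[:3,:3].T
    return T[:3,3]+d*((z-T[2,3])/d[:,2])[:,None]
def big(m):
    c,_=cv2.findContours(m.astype(np.uint8),cv2.RETR_EXTERNAL,cv2.CHAIN_APPROX_NONE);return max(c,key=cv2.contourArea)[:,0]
def rect(m,z,K,T):
    return cv2.minAreaRect(ray(big(m),z,K,T)[:,:2].astype(np.float32))
E
python3 - <<'E'
from h import *
t=np.load("top.npz");K,T=t["mtx"],t["T"];hsv=cv2.cvtColor(t["color"],cv2.COLOR_BGR2HSV);h,s,v=cv2.split(hsv)
box=lambda a,b,c,d:np.pad(np.ones((d-c,b-a),bool),((c,420-d),(a,560-b)))
red=((h<6)|(h>174))&(s>180)&(v>150)&box(180,215,245,290)
print("red",rect(red,35,K,T))
grn=(h>30)&(h<60)&(s>120)&(v>80)&box(360,470,170,300); print("green",rect(grn,41.5,K,T))
white=(v>120)&(s<60)&box(360,470,170,300)
print("scale",rect(cv2.morphologyEx(white.astype(np.uint8),cv2.MORPH_CLOSE,np.ones((25,25))),32,K,T))
blk=(v<50)&box(390,440,240,275);print("comp",rect(blk,32,K,T))
P=cloud(t)
print("bat z",np.median(P[red],0)); print(np.median(P[grn],0))
E
```

```text
red ((473.4239196777344, 184.98072814941406), (23.974124908447266, 33.42792510986328), 87.39247131347656)
green ((593.9172973632812, -218.7628173828125), (24.28827476501465, 33.763694763183594), 1.4355326890945435)
scale ((541.046630859375, -218.60218811035156), (201.70358276367188, 156.63661193847656), 1.7038954496383667)
comp ((499.32354736328125, -239.72943115234375), (22.123573303222656, 26.472028732299805), 89.56723022460938)
bat z [472.63461118 184.63396737  35.09188658]
[ 593.40447505 -218.85502843   41.01780265]
```

>>> {"name": "apply_moves", "arguments": {"steps": [[1, 27, -36, 0, 0, 0, 1], [1, 24, -38, 0, 0, 0, 1], [1, 21, -40, 0, 0, 0, 1], [1, 17, -41, 0, 0, 0, 0.8], [1, 15, -43, 0, 0, 0, 0], [1, 15, -43, 0, 0, 0, 0], [1, 15, -43, 0, 0, 0, 0], [1, 15, -43, 0, 0, 0, 0]]}}

```text
time: 0.9
tool_pos: [301.1, -237.5, 231.0]
tcp_rot: [-180.0, -0.0, -2.7]
ft_force: [1.2, -0.4, 0.3]
finger_gap: 85.5
grip_force: 0.0
```

>>> {"name": "apply_moves", "arguments": {"steps": [[1, 15, -43, 0, 0, 0, 0], [1, 15, -43, 0, 0, 0, 0], [1, 15, -43, 0, 0, 0, 0], [1, 15, -43, 0, 0, 0, 0], [1, 15, -43, 0, 0, 0, 0], [1, 15, -43, 0, 0, 0, 0], [1, 10, -30, 0, 0, 0, 0], [1, 0, 0, 0, 0, 0, 0]]}}

```text
time: 1.7
tool_pos: [414.7, 47.1, 230.8]
tcp_rot: [-179.9, 0.0, -2.4]
ft_force: [0.7, -1.4, 0.1]
finger_gap: 85.1
grip_force: 0.0
```

>>> {"name": "apply_moves", "arguments": {"steps": [[1, 12, -37, 0, 0, 0, 0], [1, 12, -37, 0, 0, 0, 0], [1, 12, -37, 0, 0, 0, 0], [1, 9, -29, 0, 0, 0, 0], [1, 0, 0, 20, 0, 0, 0], [1, 0, 0, 20, 0, 0, 0], [1, 0, 0, 0, 0, 0, 0], [1, 0, 0, 0, 0, 0, 0]]}}

```text
time: 2.5
tool_pos: [465.5, 180.8, 191.1]
tcp_rot: [180.0, 0.1, -2.7]
ft_force: [-0.4, -0.4, 1.0]
finger_gap: 85.2
grip_force: 0.0
```

Run:
```python
from h import *
M=tool();s=r.snapshot("wrist");print(s["hand_eye"]);np.savez("w1.npz",M=M,**s);cv2.imwrite("pics/w1.png",s["color"]);print(r.sense()["tool_pos"])
K=s["mtx"];T=M@s["hand_eye"];h,sa,v=cv2.split(cv2.cvtColor(s["color"],cv2.COLOR_BGR2HSV))
red=((h<6)|(h>174))&(sa>180)&(v>130)
c=big(red);print(c.min(0),c.max(0))
print("red",rect(red,35,K,T),np.median(cloud(s,T)[red],0))
```

```text
[[ 1.14132051e-03 -9.50482198e-01 -3.10776911e-01  7.91899869e+01]
 [ 9.99998839e-01  1.39864859e-03 -6.05165274e-04  9.90607988e-01]
 [ 1.00986651e-03 -3.10775859e-01  9.50482691e-01 -1.42973275e+02]
 [ 0.00000000e+00  0.00000000e+00  0.00000000e+00  1.00000000e+00]]
[466.10335782 181.00363032 192.08146541]
[258 165] [288 207]
red ((472.2179260253906, 185.25100708007812), (25.048599243164062, 35.890892028808594), 87.75202941894531) [473.02735751 185.19066011  35.42085966]
```

View pics/w1.png

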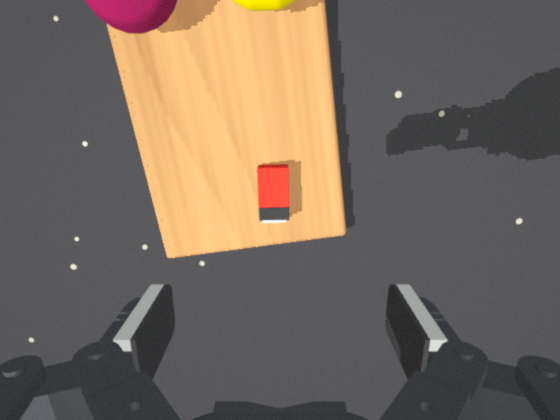

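The wrist view shows the battery upright in image: red from row 165 to 207, black end to about row 220 at col 273, towards -x.

Run:
```python
from h import *
s=np.load("w1.npz");K=s["mtx"];T=s["M"]@s["hand_eye"]
col=s["color"][155:228,273];print([(155+i,*c) for i,c in enumerate(col.tolist())if i<14 or i>48])
for v in(165,167,207,219,220,222):print(v,ray([273,v],35,K,T))
s2=r.sense()
```

```text
[(155, 131, 198, 253), (156, 131, 197, 253), (157, 134, 200, 254), (158, 133, 199, 254), (159, 132, 199, 254), (160, 130, 197, 253), (161, 123, 187, 241), (162, 96, 149, 201), (163, 83, 132, 191), (164, 63, 94, 183), (165, 37, 51, 176), (166, 34, 42, 179), (167, 41, 54, 215), (168, 56, 71, 255), (204, 68, 86, 255), (205, 70, 87, 255), (206, 64, 81, 255), (207, 60, 65, 187), (208, 78, 79, 95), (209, 89, 89, 88), (210, 88, 86, 87), (211, 87, 85, 87), (212, 90, 86, 88), (213, 87, 84, 88), (214, 85, 82, 86), (215, 86, 83, 87), (216, 88, 84, 87), (217, 88, 87, 88), (218, 89, 85, 90), (219, 128, 127, 127), (220, 215, 219, 219), (221, 255, 255, 255), (222, 219, 243, 255), (223, 148, 207, 255), (224, 130, 200, 255), (225, 131, 201, 255), (226, 131, 199, 255), (227, 131, 200, 255)]
165 [[490.07093987 184.28272849  35.        ]]
167 [[488.42387227 184.3683449   35.        ]]
207 [[454.25857258 186.14429518  35.        ]]
219 [[443.53242338 186.70185234  35.        ]]
220 [[442.62817837 186.748856    35.        ]]
222 [[440.81482416 186.84311617  35.        ]]
```

>>> {"name": "apply_moves", "arguments": {"steps": [[1, -1, -4, 40, 0, 0, 0], [1, 0, 0, 40, 0, 0, 0], [1, 0, 0, 40, 0, 0, 0], [1, 0, 0, 25, 0, 0, 0], [1, 0, 0, 15, 0, 0, 0], [1, 0, 0, 10, 0, 0, 0], [1, 0, 0, 0, 0, 0, 0], [1, 0, 0, 0, 0, 0, 0]]}}

```text
time: 3.35
tool_pos: [466.1, 185.7, 22.6]
tcp_rot: [-180.0, -0.1, -2.7]
ft_force: [1.0, 0.5, -0.3]
finger_gap: 85.3
grip_force: 0.0
```

>>> {"name": "apply_moves", "arguments": {"steps": [[-0.5, 0, 0, 0, 0, 0, 0], [-0.5, 0, 0, 0, 0, 0, 0], [-0.5, 0, 0, 0, 0, 0, 0], [-0.5, 0, 0, 0, 0, 0, 0], [-0.5, 0, 0, 0, 0, 0, 0], [-0.5, 0, 0, 0, 0, 0, 0], [-0.5, 0, 0, 0, 0, 0, 0], [-0.5, 0, 0, 0, 0, 0, 0]], "squeeze": 30}}

```text
time: 4.15
tool_pos: [465.4, 185.6, 21.8]
tcp_rot: [-180.0, -0.0, -2.7]
ft_force: [-1.2, 0.4, 5.0]
finger_gap: 25.3
grip_force: 30.4
```

>>> {"name": "apply_moves", "arguments": {"steps": [[-0.5, 0, 0, -20, 0, 0, 0], [-0.5, 0, 0, -45, 0, 0, 0], [-0.5, 0, 0, -45, 0, 0, -0.4], [-0.5, 0, 0, -45, 0, 0, -0.46], [-0.5, 3, 45, -15, 0, 0, 0], [-0.5, 3, 45, 0, 0, 0, 0], [-0.5, 3, 45, 0, 0, 0, 0], [-0.5, 3, 45, 0, 0, 0, 0]]}}

```text
time: 4.95
tool_pos: [481.8, 4.4, 191.2]
tcp_rot: [180.0, -0.0, 1.7]
ft_force: [0.4, 0.2, -0.3]
finger_gap: 25.1
grip_force: 29.8
```

>>> {"name": "apply_moves", "arguments": {"steps": [[-0.5, 3, 45, 0, 0, 0, 0], [-0.5, 3, 45, 0, 0, 0, 0], [-0.5, 3, 45, 0, 0, 0, 0], [-0.5, 3, 45, 0, 0, 0, 0], [-0.5, 0, 45, 0, 0, 0, 0], [-0.5, 0, 0, 0, 0, 0, 0], [-0.5, 0, 0, 0, 0, 0, 0], [-0.5, 0, 0, 0, 0, 0, 0]]}}

```text
time: 5.75
tool_pos: [500.2, -217.8, 190.7]
tcp_rot: [-179.9, 0.0, 1.6]
ft_force: [-0.2, 0.7, -1.4]
finger_gap: 25.2
grip_force: 29.9
```

Run:
```python
from h import *
M=tool();s=r.snapshot("wrist");np.savez("w2.npz",M=M,**s);cv2.imwrite("pics/w2.png",s["color"]);q=r.sense();print(q["tool_pos"],q["tcp_rot"],q["grip_force"],q["finger_gap"])
```

```text
[ 500.3533623  -217.52197127  190.91534962] [-1.79959302e+02  3.36443024e-02  1.67470518e+00] 29.868755657225847 24.96798861887688
```

View pics/w2.png

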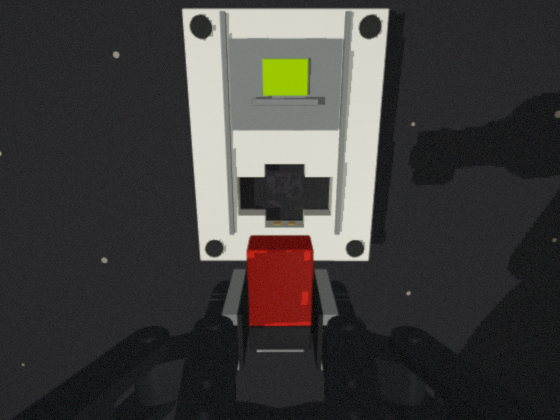

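Run:
```python
from h import *
s=np.load("w2.npz");K=s["mtx"];T=s["M"]@s["hand_eye"];h,sa,v=cv2.split(cv2.cvtColor(s["color"],cv2.COLOR_BGR2HSV))
pts=[]
for cx,cy in((201,26),(370,26),(214,248),(355,248)):
    m=np.zeros((420,560),bool);m[max(cy-16,0):cy+16,cx-14:cx+14]=v[max(cy-16,0):cy+16,cx-14:cx+14]<90
    c=big(m);(x,y),rad=cv2.minEnclosingCircle(c);p=c.mean(0);w=ray([x,y],35,K,T)[0];pts.append(w);print((x,y),rad,w[:2])
pts=np.array(pts);C=pts.mean(0);d=pts[0]+pts[1]-pts[2]-pts[3];yaw=np.arctan2(d[1],d[0]);print("C",C,"yaw",np.degrees(yaw))
d=pts[0]+pts[2]-pts[1]-pts[3];print("yaw2",np.degrees(np.arctan2(-d[0],d[1])))
u=np.array([np.cos(yaw),np.sin(yaw)]);print("comp",C[:2]-41*u)
g=(h>30)&(h<60)&(sa>120)&(v>80);print("green",rect(g,41.5,K,T))
w=cv2.morphologyEx(((v>150)&(sa<60)).astype(np.uint8),cv2.MORPH_CLOSE,np.ones((3,3)));
for z in(32,):print("white",rect(w,z,K,T))
# compartment by black mask in window
m=np.zeros_like(g);m[160:225,236:334]=v[160:225,236:334]<90;print("cross",rect(m,32,K,T)); P=cloud(s,T)
print("floor z",np.median(P[180:205,270:300,2]),"rim z",np.median(P[140:155,250:320,2]),"cover",np.median(P[60:120,235:255,2]))
red=((h<8)|(h>172))&(sa>150)&(v>90);Q=(P[red]-s["M"][:3,3])@s["M"][:3,:3]
print("bat tool pct",np.percentile(Q,[2,10,50,90,98],axis=0).round(1))
```

```text
(200.3918914794922, 26.635135650634766) 11.923967361450195 [ 624.77788496 -156.73483205]
(369.2924499511719, 25.91509437561035) 11.887081146240234 [ 628.85813044 -279.95291515]
(213.92105102539062, 247.7894744873047) 8.547063827514648 [ 449.79372268 -162.06685968]
(354.68603515625, 248.0523223876953) 8.38039779663086 [ 453.31335035 -285.62573113]
C [ 539.18577211 -221.09508451   35.        ] yaw 1.7982083067711636
yaw2 1.7639535030379945
comp [ 498.20596288 -222.38164415]
green ((591.6865234375, -219.5703887939453), (25.065282821655273, 34.10274887084961), 1.6856493949890137)
white ((538.6055908203125, -221.1673126220703), (200.11676025390625, 150.46031188964844), 1.6719937324523926)
cross ((500.7740173339844, -221.839111328125), (48.748226165771484, 75.65792846679688), 1.7370868921279907)
floor z 13.894841173289478 rim z 32.46512705193743 cover 36.948762016425434
bat tool pct [[ -9.7 -11.2 -14.8]
 [ -6.1  -9.1 -14.3]
 [ 10.3   1.  -13.5]
 [ 22.9  10.9  -8.8]
 [ 23.3  12.9  -0.8]]
```

Feet give the scale centre at (538.9,-221.1), yaw 1.7°, so the compartment is at (497.9,-222.3). The held battery is centred at tool (-0.7, 0.9).

>>> {"name": "apply_moves", "arguments": {"steps": [[-0.5, -1.7, 3.7, 40, 0, 0, 0], [-0.5, 0, 0, 40, 0, 0, 0], [-0.5, 0, 0, 40, 0, 0, 0], [-0.5, 0, 0, 20, 0, 0, 0], [-0.5, 0, 0, 0, 0, 0, 0], [-0.5, 0, 0, 0, 0, 0, 0], [-0.5, 0, 0, 0, 0, 0, 0], [-0.5, 0, 0, 0, 0, 0, 0]]}}

```text
time: 6.6
tool_pos: [500.4, -223.0, 53.5]
tcp_rot: [179.9, -0.2, 1.6]
ft_force: [-0.2, -0.4, -0.6]
finger_gap: 25.3
grip_force: 29.9
```

Run:
```python
from h import *
M=tool();s=r.snapshot("wrist");np.savez("w3.npz",M=M,**s);cv2.imwrite("pics/w3.png",s["color"]);q=r.sense();print(q["tool_pos"],q["tcp_rot"],q["ft_force"])
```

```text
[ 500.14288023 -222.92292231   53.22136944] [ 1.79906389e+02 -1.56003837e-01  1.63444734e+00] [-0.6373664   0.07185401 -0.63032618]
```

View pics/w3.png

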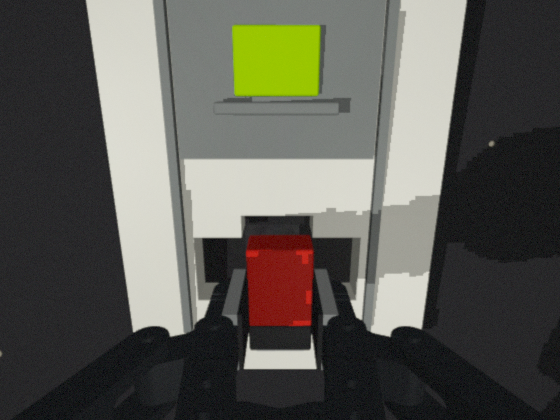

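Run:
```python
from h import *
for i in range(3):
    q=r.sense();print(q["tool_pos"].round(2))
s=np.load("w3.npz");K=s["mtx"];M=s["M"];T=M@s["hand_eye"]
def tl(px,z):return ((ray(px,z,K,T)-M[:3,3])@M[:3,:3])[:,:2].round(1)
print("slot +x edge (tool)",tl([[243,217],[312,217]],32)); print("bay edges",tl([[204,238],[352,238],[204,282],[352,282]],32))
h,sa,v=cv2.split(cv2.cvtColor(s["color"],cv2.COLOR_BGR2HSV));P=cloud(s,T)
red=((h<8)|(h>172))&(sa>150)&(v>90);Q=(P[red]-M[:3,3])@M[:3,:3]
f=Q[:,0]>21;print(Q[f].min(0),Q[f].max(0))
g=(h>30)&(h<60)&(sa>120)&(v>80);(c,sz,a)=rect(g,41.5,K,T);print("green",c,sz,a)
```

```text
[ 500.14 -222.92   53.22]
[ 500.14 -222.92   53.22]
[ 500.14 -222.92   53.22]
slot +x edge (tool) [[ 24.5 -16.4]
 [ 24.5  16.1]]
bay edges [[ 13.8 -35.4]
 [ 13.9  35.5]
 [ -9.7 -36.9]
 [ -9.6  37. ]]
[  21.01660077  -12.22739652 -142.97315205] [79.117029   13.69333957  2.06941569]
green (591.8792724609375, -219.74395751953125) (25.627286911010742, 33.91365051269531) 1.7409882545471191
```

>>> {"name": "apply_moves", "arguments": {"steps": [[-0.5, -2.2, -0.8, 0, 0, 0, 0], [-0.5, 0, 0, 12, 0, 0, 0], [-0.5, 0, 0, 8, 0, 0, 0], [-0.5, 0, 0, 6, 0, 0, 0], [-0.5, 0, 0, 5, 0, 0, 0], [-0.5, 0, 0, 0, 0, 0, 0], [-0.5, 0, 0, 0, 0, 0, 0], [-0.5, 0, 0, 0, 0, 0, 0]]}}

```text
time: 7.45
tool_pos: [497.0, -221.8, 20.7]
tcp_rot: [180.0, -0.0, 1.6]
ft_force: [0.2, 0.8, 0.7]
finger_gap: 25.1
grip_force: 29.9
```

>>> {"name": "apply_moves", "arguments": {"steps": [[-0.5, 0, 0, 1.5, 0, 0, 0], [-0.5, 0, 0, 1.5, 0, 0, 0], [-0.5, 0, 0, 0, 0, 0, 0], [-0.5, 0, 0, 0, 0, 0, 0], [-0.1, 0, 0, 0, 0, 0, 0], [-0.1, 0, 0, 0, 0, 0, 0], [-0.1, 0, 0, 0, 0, 0, 0], [-0.1, 0, 0, 0, 0, 0, 0]]}}

```text
time: 8.25
tool_pos: [496.7, -221.7, 17.4]
tcp_rot: [180.0, -0.0, 1.6]
ft_force: [-0.6, 0.9, -0.6]
finger_gap: 38.5
grip_force: 0.0
```

>>> {"name": "apply_moves", "arguments": {"steps": [[-0.1, 0, 0, -10, 0, 0, 0], [-0.1, 0, 0, -20, 0, 0, 0], [-0.1, 0, 0, -40, 0, 0, 0], [-0.1, 0, 0, -40, 0, 0, 0], [-1, 0, 0, -40, 0, 0, 0], [-1, 0, 0, 0, 0, 0, 0], [-1, 0, 0, 0, 0, 0, 0], [-1, 0, 0, 0, 0, 0, 0]]}}

```text
time: 9.05
tool_pos: [496.1, -221.3, 166.6]
tcp_rot: [-180.0, 0.1, 1.6]
ft_force: [-0.1, 0.3, -0.3]
finger_gap: -0.0
grip_force: 0.0
```

Run:
```python
from h import *
M=tool();s=r.snapshot("wrist");np.savez("w4.npz",M=M,**s);cv2.imwrite("pics/w4.png",s["color"]);q=r.sense();print(q["tool_pos"],q["tcp_rot"],q["finger_gap"])
K=s["mtx"];T=M@s["hand_eye"];h,sa,v=cv2.split(cv2.cvtColor(s["color"],cv2.COLOR_BGR2HSV));P=cloud(s,T)
red=((h<8)|(h>172))&(sa>150)&(v>130);print("red",rect(red,30,K,T),np.median(P[red],0))
g=(h>30)&(h<60)&(sa>120)&(v>80);print("green",rect(g,41.5,K,T),np.median(P[g],0))
```

```text
[ 495.78147036 -221.17296214  165.92114566] [-1.79927968e+02  1.19200581e-01  1.61775773e+00] 0.07386847790812207
red ((502.5481872558594, -221.84925842285156), (33.91624450683594, 25.437620162963867), 2.3607113361358643) [ 502.96142553 -221.90649567   30.49161347]
green ((592.0160522460938, -219.48976135253906), (25.92607879638672, 33.66603088378906), 2.7796623706817627) [ 592.29508454 -219.57755617   41.90051021]
```

View pics/w4.png

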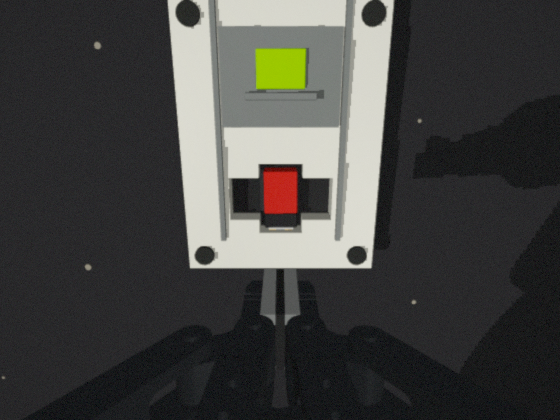

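Battery lies in the slot at (281,193), flat (top at z≈30.5), black end towards the contacts. Pad is at (281,68).

>>> {"name": "apply_moves", "arguments": {"steps": [[-1, 47, 0.2, 0, 0, 0, 0], [-1, 47, 0.2, 0, 0, 0, 0], [-1, 0, 0, 40, 0, 0, 0], [-1, 0, 0, 40, 0, 0, 0], [-1, 0, 0, 25, 0, 0, 0], [-1, 0, 0, 9, 0, 0, 0], [-1, 0, 0, 0, 0, 0, 0], [-1, 0, 0, 0, 0, 0, 0]]}}

```text
time: 9.9
tool_pos: [591.2, -219.7, 54.4]
tcp_rot: [180.0, -0.1, 1.6]
ft_force: [1.0, -0.6, 0.8]
finger_gap: -0.0
grip_force: 0.0
```

Run:
```python
from h import *
M=tool();s=r.snapshot("wrist");np.savez("w5.npz",M=M,**s);cv2.imwrite("pics/w5.png",s["color"]);q=r.sense();print(q["tool_pos"],q["tcp_rot"],q["ft_force"])
```

```text
[ 591.79997173 -220.04257306   55.30758989] [ 1.79927833e+02 -1.44922689e-01  1.61181753e+00] [ 0.28874724 -0.02121945 -0.30836857]
```

View pics/w5.png

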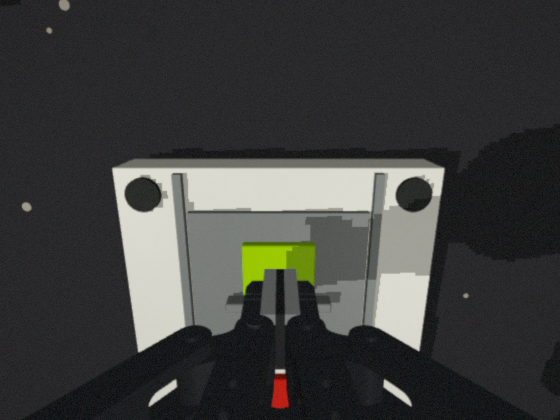

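Run:
```python
from h import *
s=np.load("w5.npz");K=s["mtx"];M=s["M"];T=M@s["hand_eye"]
def tl(px,z):return ((ray(px,z,K,T)-M[:3,3])@M[:3,:3])[:,:2].round(1)
print("pad +x edge",tl([[243,243],[315,243]],41.5),"cover edge",tl([[280,212]],36.5),"feet",tl([[142,195],[414,194]],35))
```

```text
pad +x edge [[ 14.8 -15.9]
 [ 14.9  17. ]] cover edge [[28.1  1. ]] feet [[ 35.7 -61.9]
 [ 36.3  61.9]]
```

>>> {"name": "apply_moves", "arguments": {"steps": [[-1, 0, 0, 6, 0, 0, 0], [-1, 0, 0, 3, 0, 0, 0], [-1, 0, 0, 1, 0, 0, 0], [-1, 0, 0, 1, 0, 0, 0], [-1, 0, 0, 0, 0, 0, 0], [-1, 0, 0, 0, 0, 0, 0], [-1, 0, 0, 0, 0, 0, 0], [-1, 0, 0, 0, 0, 0, 0]]}}

```text
time: 10.75
tool_pos: [590.7, -219.4, 42.4]
tcp_rot: [180.0, -0.0, 1.6]
ft_force: [0.1, 0.2, 0.0]
finger_gap: 0.1
grip_force: 0.0
```

>>> {"name": "apply_moves", "arguments": {"steps": [[-1, 0, 0, 1, 0, 0, 0], [-1, 0, 0, 0.5, 0, 0, 0], [-1, 0, 0, 0.5, 0, 0, 0], [-1, 0, 0, 0.5, 0, 0, 0], [-1, 0, 0, 0, 0, 0, 0], [-1, 0, 0, 0, 0, 0, 0], [-1, 0, 0, 0, 0, 0, 0], [-1, 0, 0, 0, 0, 0, 0]]}}

```text
time: 11.55
tool_pos: [590.8, -219.5, 40.0]
tcp_rot: [180.0, -0.0, 1.6]
ft_force: [-0.3, 0.0, 4.6]
finger_gap: -0.1
grip_force: 2.4
```

>>> {"name": "apply_moves", "arguments": {"steps": [[-1, 0, 0, 0.5, 0, 0, 0], [-1, 0, 0, 0.5, 0, 0, 0], [-1, 0, 0, 0.5, 0, 0, 0], [-1, 0, 0, 0.5, 0, 0, 0], [-1, 0, 0, 0.5, 0, 0, 0], [-1, 0, 0, 0, 0, 0, 0], [-1, 0, 0, 0, 0, 0, 0], [-1, 0, 0, 0, 0, 0, 0]]}}

```text
time: 12.35
tool_pos: [590.9, -219.5, 38.0]
tcp_rot: [180.0, -0.0, 1.6]
ft_force: [-2.5, 1.2, 8.7]
finger_gap: -0.1
grip_force: 4.4
```

>>> {"name": "apply_moves", "arguments": {"steps": [[-1, 0, 0, 0.5, 0, 0, 0], [-1, 0, 0, 0.5, 0, 0, 0], [-1, 0, 0, 0.3, 0, 0, 0], [-1, 0, 0, 0, 0, 0, 0], [-1, 0, 0, 0, 0, 0, 0], [-1, 0, 0, 0, 0, 0, 0], [-1, 0, 0, 0, 0, 0, 0], [-1, 0, 0, 0, 0, 0, 0]]}}

```text
time: 13.15
tool_pos: [591.1, -219.6, 37.1]
tcp_rot: [180.0, -0.1, 1.6]
ft_force: [-2.4, 0.8, 9.8]
finger_gap: -0.2
grip_force: 5.3
```

>>> {"name": "apply_moves", "arguments": {"steps": [[-1, -1, 0, 0.3, 0, 0, 0], [-1, -2, 0, 0.3, 0, 0, 0], [-1, -3, 0, 0, 0, 0, 0], [-1, -4, 0, 0, 0, 0, 0], [-1, -4, 0, 0, 0, 0, 0], [-1, -4, 0, 0, 0, 0, 0], [-1, -2, 0, 0, 0, 0, 0], [-1, 0, 0, 0, 0, 0, 0]]}}

```text
time: 13.95
tool_pos: [572.3, -220.2, 37.2]
tcp_rot: [179.9, -0.2, 1.6]
ft_force: [1.5, 1.8, 10.7]
finger_gap: -0.2
grip_force: 5.2
```

>>> {"name": "apply_moves", "arguments": {"steps": [[-1, -4, 0, 0, 0, 0, 0], [-1, -5, 0, 0, 0, 0, 0], [-1, -5, 0, 0, 0, 0, 0], [-1, -5, 0, 0, 0, 0, 0], [-1, -5, 0, 0, 0, 0, 0], [-1, -5, 0, 0, 0, 0, 0], [-1, -4, 0, 0, 0, 0, 0], [-1, 0, 0, 0, 0, 0, 0]]}}

```text
time: 14.75
tool_pos: [539.0, -221.1, 37.0]
tcp_rot: [180.0, -0.2, 1.6]
ft_force: [0.3, 2.2, 10.6]
finger_gap: -0.1
grip_force: 5.4
```

>>> {"name": "apply_moves", "arguments": {"steps": [[-1, -4, 0, 0.2, 0, 0, 0], [-1, -4, 0, 0, 0, 0, 0], [-1, -3, 0, 0, 0, 0, 0], [-1, -3, 0, 0, 0, 0, 0], [-1, -3, 0, 0, 0, 0, 0], [-1, -3, 0, 0, 0, 0, 0], [-1, -2, 0, 0, 0, 0, 0], [-1, 0, 0, 0, 0, 0, 0]]}}

```text
time: 15.55
tool_pos: [517.5, -221.8, 37.1]
tcp_rot: [179.9, -0.2, 1.6]
ft_force: [1.5, 3.4, 11.8]
finger_gap: -0.2
grip_force: 6.1
```

>>> {"name": "apply_moves", "arguments": {"steps": [[-1, -2, 0, 0, 0, 0, 0], [-1, -2, 0, 0, 0, 0, 0], [-1, -2, 0, 0, 0, 0, 0], [-1, -2, 0, 0, 0, 0, 0], [-1, -2, 0, 0, 0, 0, 0], [-1, -2, 0, 0, 0, 0, 0], [-1, 0, 0, 0, 0, 0, 0], [-1, 0, 0, 0, 0, 0, 0]]}}

```text
time: 16.35
tool_pos: [505.6, -222.1, 37.1]
tcp_rot: [179.9, -0.2, 1.6]
ft_force: [1.9, 2.8, 12.7]
finger_gap: -0.1
grip_force: 6.2
```

>>> {"name": "apply_moves", "arguments": {"steps": [[-1, -1, 0, 0, 0, 0, 0], [-1, -1, 0, 0, 0, 0, 0], [-1, -0.5, 0, 0, 0, 0, 0], [-1, -0.5, 0, 0, 0, 0, 0], [-1, -0.5, 0, 0, 0, 0, 0], [-1, 0, 0, 0, 0, 0, 0], [-1, 0, 0, 0, 0, 0, 0], [-1, 0, 0, 0, 0, 0, 0]]}}

```text
time: 17.15
tool_pos: [502.5, -222.2, 37.1]
tcp_rot: [179.9, -0.3, 1.6]
ft_force: [3.8, 3.4, 11.6]
finger_gap: 0.2
grip_force: 5.6
```

>>> {"name": "apply_moves", "arguments": {"steps": [[-1, -0.7, 0, 0, 0, 0, 0], [-1, -0.7, 0, 0, 0, 0, 0], [-1, -0.6, 0, 0, 0, 0, 0], [-1, 0, 0, 0, 0, 0, 0], [-1, 0, 0, 0, 0, 0, 0], [-1, 0, 0, 0, 0, 0, 0], [-1, 0, 0, 0, 0, 0, 0], [-1, 0, 0, 0, 0, 0, 0]]}}

```text
time: 17.95
tool_pos: [501.4, -222.5, 37.5]
tcp_rot: [179.9, -0.4, 1.6]
ft_force: [6.9, 3.1, 10.1]
finger_gap: 0.1
grip_force: 4.9
```

>>> {"name": "apply_moves", "arguments": {"steps": [[-1, -0.6, 0, 0, 0, 0, 0], [-1, -0.6, 0, 0, 0, 0, 0], [-1, -0.6, 0, 0, 0, 0, 0], [-1, 0, 0, 0, 0, 0, 0], [-1, 0, 0, 0, 0, 0, 0], [-1, 0, 0, 0, 0, 0, 0], [-1, 0, 0, 0, 0, 0, 0], [-1, 0, 0, 0, 0, 0, 0]]}}

```text
time: 18.75
tool_pos: [500.3, -222.7, 37.6]
tcp_rot: [179.9, -0.5, 1.6]
ft_force: [9.9, 2.1, 7.9]
finger_gap: 0.1
grip_force: 6.6
```

>>> {"name": "apply_moves", "arguments": {"steps": [[-1, 0, 0, -2, 0, 0, 0], [-1, 0, 0, -2, 0, 0, 0], [-1, 0, 0, -3, 0, 0, 0], [-1, 0, 0, -10, 0, 0, 0], [-1, 0, 0, -30, 0, 0, 0], [-1, -10, 0, -40, 0, 0, 0], [-1, -20, 0, -40, 0, 0, 0], [-1, 0, 0, 0, 0, 0, 0]]}}

```text
time: 19.55
tool_pos: [467.8, -224.8, 168.6]
tcp_rot: [179.7, -0.4, 1.6]
ft_force: [0.5, -0.3, 0.1]
finger_gap: 0.0
grip_force: 0.0
```

Run:
```python
from h import *
M=tool();s=r.snapshot("wrist");cv2.imwrite("pics/w6.png",s["color"]);q=r.sense();print(q["tool_pos"],q["ft_force"])
K=s["mtx"];T=M@s["hand_eye"];h,sa,v=cv2.split(cv2.cvtColor(s["color"],cv2.COLOR_BGR2HSV));P=cloud(s,T)
g=(h>30)&(h<60)&(sa>120)&(v>80);c,z,a=rect(g,41.5,K,T);print("green",c,z,a,np.median(P[g],0))
m=np.median(P[g],0);print("cover est",(np.array(c)-[538.9,-221.1])@[.9995,.03]+35)
gr=(v>60)&(v<140)&(sa<50)&(abs(P[...,0]-c[0])<40)&(abs(P[...,1]-c[1])>22)&(abs(P[...,1]-c[1])<38);print("cover z",np.median(P[gr],0))
```

```text
[ 467.34516807 -224.08948991  165.67211784] [ 0.62204681 -0.0350514  -0.19285648]
green (503.8912658691406, -222.34056091308594) (26.597307205200195, 33.59660720825195) 0.39395371079444885 [ 504.22693261 -222.17895025   41.92363986]
cover est -0.02844659118650128
cover z [ 500.09166267 -200.15768204   37.00665524]
```

View pics/w6.png

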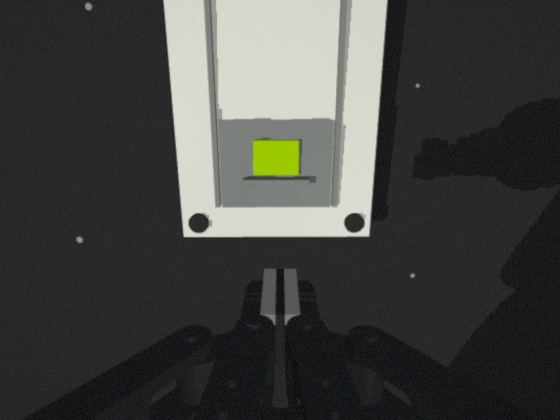

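The cover is home (estimated joint value about 0). The tongue at (276,157) is up, 4.9 mm above the cover.

```bash
python3 -c "
from bench import r
print(r.hand_in())"
```

```text
the job is handed in; nothing more can be done
None
```

I handed the job in at about 19.6 s. The last wrist view showed the cover fully home and the tongue up, and before I closed it the battery lay flat with its terminals towards the contacts; the judge returned no verdict.

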